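# Start the air sampler and hold its purge button

### The job

Start up the air sampler on the bench: first rock its power switch over to on by pressing down the raised end with the white stripe, then push the blue button all the way in so that it stays in, and then press the green button all the way down and keep holding it there: finish while still holding it down. Do not press the red button, and do not pick up or push aside the white cartridge, the battery cell, the brass fitting or the screwdriver that stand about.

Things in the scene. Friction and masses are not known exactly. Their poses are not given: they have to be found in the camera images.
- sampler: Air sampler lying on its back, fixed to the bench: black case 270 x 270 mm, 80 mm high, aluminium panel on top. Origin at the centre of its underside; x and y along its sides, z up. Four controls stand on the panel at the corners of a 96 mm square about its centre, in an order that changes from run to run; all share the sampler's yaw and are pressed straight down.
- power (a joint): Angle of the black power rocker, rad: 0 = off (striped end raised), 0.36 = on (striped end fully down, its face then level). It stays where it is left; about 2 N at the stripe moves it.
- power_stripe (a point): Point to press: middle of the white stripe on the raised end of the black rocker (108 mm above the bench when off; sinks 8 mm). The rocker is V-shaped, 60 mm long along the sampler's x, 30 mm wide, hinged at its middle; the stripe lies 21 mm from the hinge towards the sampler's +x. The raised tip, 8 mm beyond the stripe, is 3 mm higher, so flat fingers meet it first.
- zero (a joint): How far the blue push-lock button is in, m: 0 = out, 0.008 = fully in. Takes about 3 N and stays where it is pushed.
- zero_top (a point): Centre of the top face of the blue button (round, 32 mm across, in a black collar 48 mm across; top 104 mm above the bench when out; moves down with it).
- purge (a joint): How far the green button is down, m: 0 = up, 0.008 = fully down. A spring pushes it back when let go: it starts to move at about 2 N and takes 6 N at the bottom.
- purge_top (a point): Centre of the top face of the green button (round, 32 mm across, in a black collar 48 mm across; top 104 mm above the bench when up; moves down with it).
- purge_base: The black collar of the green button with the button in it; origin at the centre of its underside on the panel, 80 mm above the bench; the collar is 12 mm high.
- drain (a joint): How far the red button is down, m: 0 = up, 0.008 = fully down. To be left alone.
- drain_top (a point): Centre of the top face of the red button (round, 32 mm across, same build as the green one).
- cartridge_mid (a point): Half-way up a loose white filter cartridge with an orange band (26 mm across, 40 mm high) standing near the middle of the panel between the controls; its top is 120 mm above the bench. Leave it standing.
- cell_mid (a point): Half-way up a loose battery cell (black and copper, 33 mm across, 58 mm high) standing on the bench on the sampler's +y side.
- fitting_mid (a point): Half-way up a loose brass fitting (28 mm across, 30 mm high) standing on the panel, 100 mm from its centre towards the sampler's -x edge; its top is 110 mm above the bench.
- driver_grip (a point): Middle of the handle of a loose screwdriver with a yellow handle (170 mm long) lying on the bench on the sampler's -y side.

How it is judged:
By the outcome, as a careful person would: the job done as asked, in the order asked, and still so for the second after the job is handed in, while the arm keeps its last pose, push and grip.
It also fails if it takes over 48 s, if anything falls off the work surface, if the arm or the gripper's body presses on something with over 40 N, if the wrist force passes 120 N, or if a joint passes its speed limit or range.

### The arm

A 6-joint arm with a two-finger parallel gripper is mounted at the origin on the work surface. World frame = base frame: x ahead of the robot, y to its left, z up, the work surface at z = 0. Lengths are in mm, angles in rad, forces in N, time in s.
With the tool pointing down it reaches from about 350 to 950 mm from the base axis. Payload 17.4 kg.
Tool frame: the origin (TCP) lies midway between the tips of the shut fingers; the grasp point (between the pads) lies 19 mm behind it; z points along the fingers, y is the line along which they close (so a half turn about z gives the same grasp; the last joint's range is limited). The gripper opens to 93 mm and grips with 3 to 60 N. Pads are 15 mm wide; open, the fingers measure 128 mm over their backs; the gripper's body (75 mm by 188 mm) begins 65 mm behind the grasp point.
Start: joints at [-1.139, 0.116, 1.442, -0, 1.584, -0.038], TCP at [305.57, -601.88, 218.646] pointing down, gripper open.
Joint ranges: [-2.83, 2.83], [-0.83, 2.19], [0.07, 2.5], [-1.14, 4.28], [0.01, 3], [-2.97, 2.97]. Speed limits (rad/s): [1.89, 1.89, 2.22, 3.14, 3.14, 3.14].

### API

Orientations are given as a rotation vector (axis times angle).
In Python, from plant import get_state, grab_frame, finish_job gives the robot as it stands.
- The arm moves only by the tool play_rows, never from a script. Its argument "deltas" is a list of rows, each an object of numbers: "wx", "wy", "wz": the turn, a rotation vector about the world's x, y, z in degrees; "tx", "ty", "tz": the shift along the world's x, y, z in m; "grip": the opening, from -1 (shut) to 1 (fully open). In form: [{"wx": .., "wy": .., "wz": .., "tx": .., "ty": .., "tz": .., "grip": ..}, ...]. A call has 1 to 5 rows; each row shifts and turns the commanded pose from where the row before left it; what a row does not reach is not made up. A row lasts 1/10 s, in which the tool goes at most 50 mm and 8.59 degrees, less where a joint would pass 70% of its speed; a pose out of reach is approached as far as the arm can. A call is refused whole if a number of a shift passes 0.05 or a number of a turn 8.59, either way. A call with a gripper value outside its range is refused whole. The fingers move at their own pace and stop on an object; "newtons" is the grip in N (left out, the last holds). Time passes only in rows, so rows that do not move let the fingers close. It gives the time, the measured TCP pose, the force, the opening and the grip force at its end, in the units of the state.
- get_state(): the state, without advancing time (a new reading comes with each control period).
- grab_frame(name): name is "side" or "top"; returns a dict with "color" (400x640x3 uint8, red, green, blue), "camera_matrix" (3x3 intrinsics, pixels), "dist_coeffs" ([k1, k2, p1, p2, k3] as OpenCV has them; the pictures are not rectified), "view" (4x4, takes a point from world to camera coordinates). Camera axes: x right, y down, z forward; pixel columns grow to the right and rows downward; lengths in mm; the calibration is good to about 2 mm. A picture is of the moment at which its call begins. There is no depth.
- finish_job(): hands the job in; it is judged then, once.
The state is a dict: "time": time; "q": joint angles; "joint_vel": joint speeds; "joint_efforts": joint torques, N m; "ee_pos": TCP position; "eef_rot": TCP orientation; "ft_force": force on the tool from outside, world axes, zero at the start; "torque": the same for the moment, N m; "width": finger opening in mm; "grip_force": force on a finger pad.
Only numpy, scipy, OpenCV 4.12 (cv2) and the standard library are available. Lean on these libraries where they do the work, as an engineer would, in place of code of your own. Each camera call takes 0.05 s, during which the arm holds its last target. There are 200 camera calls.

## Working session

There is one attempt and no reset: what is moved stays moved. The work goes in short steps, Python scripts to look and compute and a tool call to move; the robot and the scene stay as the last step left them, time stands still between calls to the robot, and variables do not carry over. Pictures are saved under pics/ and viewed, at most 10 in all, crops included, and the job is handed in when it is done.

Besides the shell and the picture viewer there is one more tool, called after ">>>" as name([rows], argument=value, ...), one row to a line, values as JSON. play_rows: Moves the arm, as the interface text tells. Its arguments: {"type":"object","properties":{"deltas":{"type":"array"},"newtons":{"type":"number"}},"required":["deltas"]}

```bash
mkdir -p pics; cat > h.py <<'E'
import numpy as np, cv2
from plant import get_state, grab_frame, finish_job
def ray(f,u,v):
    p=cv2.undistortPoints(np.array([[[u,v]]],float),np.array(f["camera_matrix"]),np.array(f["dist_coeffs"]))[0,0]
    V=np.array(f["view"]);R=V[:3,:3];t=V[:3,3]
    return -R.T@t, R.T@np.array([p[0],p[1],1])
def onz(f,u,v,z):
    c,d=ray(f,u,v); return c+d*(z-c[2])/d[2]
def proj(f,P):
    V=np.array(f["view"]);r=cv2.Rodrigues(V[:3,:3].copy())[0]
    return cv2.projectPoints(np.array(P,float).reshape(-1,1,3),r,V[:3,3].copy(),np.array(f["camera_matrix"]),np.array(f["dist_coeffs"]))[0][:,0]
E
python3 - <<'E'
from h import *
for n in("top","side"):
    f=grab_frame(n);cv2.imwrite(f"pics/{n}0.png",f["color"][:,:,::-1]);print(n,ray(f,320,200))
    np.save(n+"0.npy",f,allow_pickle=True)
print(get_state())
E
```

```text
top (array([ 414.36246511,   49.43909252, 1132.55006012]), array([ 0.13250123, -0.01711741, -0.99104845]))
side (array([ 275.73973115, -372.41388547,  575.36905044]), array([ 0.40840967,  0.58240619, -0.7030306 ]))
{'time': 0.1, 'q': array([-1.13880609e+00,  1.16451396e-01,  1.44221392e+00, -1.15904951e-05,
        1.58400200e+00, -3.77833835e-02]), 'joint_vel': array([ 0.00015942, -0.00013708, -0.00229645,  0.00136346, -0.00014113,
       -0.00019856]), 'joint_efforts': array([ 3.29563947e-03, -7.22895741e+01, -6.23864865e+01,  7.82626541e-02,
        2.27135658e-02, -5.38103143e-05]), 'ee_pos': array([ 305.48151566, -601.70612361,  217.96038602]), 'eef_rot': array([-3.05430401e+00, -7.30907022e-01,  3.48312659e-04]), 'ft_force': array([ 0.24804644, -0.0816169 , -0.51482948]), 'torque': array([ 0.00718373, -0.03124553, -0.05618758]), 'grip_force': 0.0, 'width': 93.1947976505502}
```

View pics/top0.png

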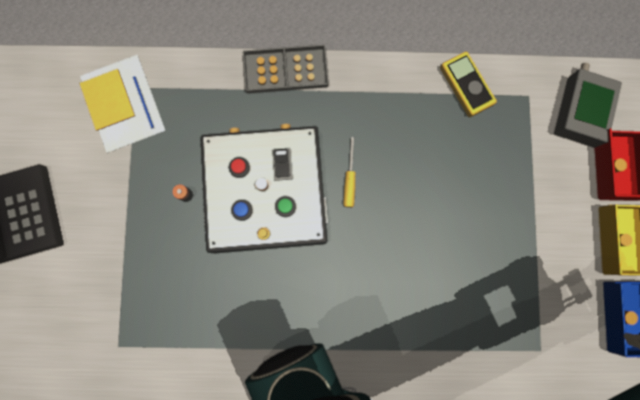

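View pics/side0.png

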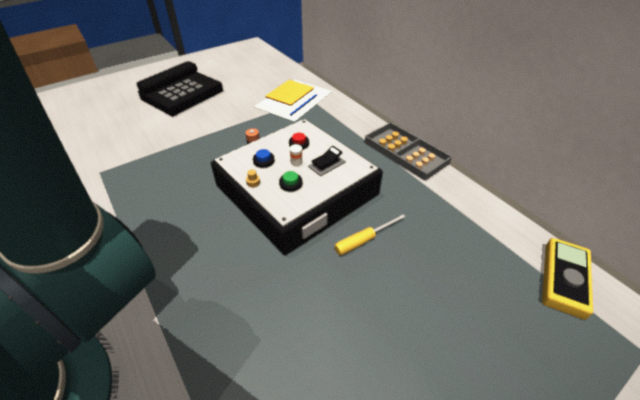

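The top view shows red (239,167), the rocker (282,163) with its stripe at the upper end, blue (242,210), green (286,206), the cartridge (261,184) and the fitting (263,233). The side view agrees. Next I measure the centres.

```bash
cat > m.py <<'E'
from h import *
exp={}
for n in("top","side"):
    f=np.load(n+"0.npy",allow_pickle=True).item();hsv=cv2.cvtColor(f["color"],cv2.COLOR_RGB2HSV)
    roi=np.zeros(hsv.shape[:2],np.uint8)
    if n=="top": roi[125:252,200:328]=1
    else: roi[120:250,210:383]=1
    for c,(lo,hi) in dict(blue=((105,120,40),(125,255,255)),green=((50,120,40),(80,255,255)),red=((170,130,60),(180,255,255)),brass=((15,110,80),(30,255,255))).items():
        m=cv2.inRange(hsv,lo,hi)*roi
        k,_,st,ce=cv2.connectedComponentsWithStats(m)
        i=1+np.argmax(st[1:,4]);print(n,c,ce[i].round(1),st[i,2:],onz(f,*ce[i],{'brass':100}.get(c,102 if n=="side" else 104)).round(1))
        exp[n,c]=ce[i]
t=np.load("top0.npy",allow_pickle=True).item();s=np.load("side0.npy",allow_pickle=True).item()
for c in("blue","green","red"):
    (a,d),(b,e)=ray(t,*exp["top",c]),ray(s,*exp["side",c])
    k=np.linalg.lstsq(np.c_[d,-e],b-a,rcond=None)[0];print(c,"tri",(a+d*k[0]).round(1),(b+e*k[1]).round(1))
g=cv2.cvtColor(t["color"],cv2.COLOR_RGB2GRAY)
print(g[145:185,272:294])
cv2.imwrite("pics/c1.png",np.hstack([cv2.resize(t["color"][140:220,220:300,::-1],None,fx=5,fy=5,interpolation=2),cv2.resize(s["color"][130:210,280:360,::-1],None,fx=5,fy=5,interpolation=2)]))
E
python3 m.py
```

```text
top blue [240.5 208.9] [ 14  14 157] [529.8 203.2 104. ]
top green [284.5 205.4] [ 12  12 117] [538.9 108.3 104. ]Traceback (most recent call last):
  File "m.py", line 11, in <module>
    i=1+np.argmax(st[1:,4]);print(n,c,ce[i].round(1),st[i,2:],onz(f,*ce[i],{'brass':100}.get(c,102 if n=="side" else 104)).round(1))
        ~~~~~~~~~^^^^^^^^^^
    return _wrapfunc(a, 'argmax', axis=axis, out=out, **kwds)
    return bound(*args, **kwds)
ValueError: attempt to get argmax of an empty sequence
```

```bash
sed -i 's/red=((170,130,60),(180,255,255))/red=((0,130,60),(8,255,255))/; s/^print(g\[.*$/print(g[145:185:2,272:294:2])/' m.py; python3 m.py
```

```text
top blue [240.5 208.9] [ 14  14 157] [529.8 203.2 104. ]
top green [284.5 205.4] [ 12  12 117] [538.9 108.3 104. ]
top red [237.9 165.6] [ 15  14 170] [625.  212.4 104. ]
top brass [263.1 233.2] [11 11 97] [478.4 153.4 100. ]
side blue [262.7 155.5] [ 16  12 158] [527.9 197.3 102. ]
side green [290.2 178.2] [ 17  14 179] [537.5 102.9 102. ]
side red [298.5 138.1] [ 15  12 132] [623.5 207.8 102. ]
side brass [355.7 239.5] [ 41  23 499] [547.2 -89.3 100. ]
blue tri [530.7 204.3  96.2] [531.  204.2  96.2]
green tri [539.8 108.7  96.4] [540.6 108.4  96.5]
red tri [626.4 213.4  97.5] [626.8 213.2  97.6]
[[211 211 211 211 212 212 212 212 212 212 213]
 [210 201 201 199 197 196 188 178 184 200 212]
 [174 120 104  97  92  93  92  88 119 166 207]
 [135  75 125 165 177 180 174 113 103 148 203]
 [135  80 159 201 201 200 185 107 100 145 204]
 [155  81  93 106  98  91  84  68 101 146 205]
 [180  90  64  64  63  62  63  63  98 149 206]
 [185  96  64  63  64  63  64  63  96 149 206]
 [183 108  66  63  61  61  63  65  90 147 203]
 [182 105  70  66  65  65  66  69  86 134 188]
 [178  92  72  69  70  71  72  71  81 126 181]
 [179 107  75  71  70  71  71  72  82 127 181]
 [191 126  75  72  71  72  73  73  81 126 182]
 [207 138  76  73  73  73  73  74  82 128 183]
 [208 138  75  74  74  74  75  74  82 122 179]
 [208 137  76  70  71  74  76  74  83 116 163]
 [207 148 110  92 104 114 115 116 122 135 154]
 [208 153 136 138 146 149 148 143 148 156 176]
 [210 191 188 189 198 204 209 208 209 209 211]
 [212 214 214 214 214 214 214 214 214 214 214]]
```

View pics/c1.png

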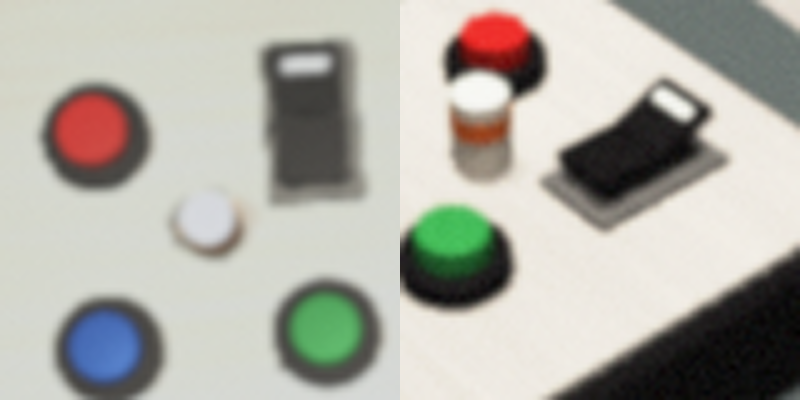

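Points agree with the 96 mm square: sampler yaw is about 5.5°, blue about (530,203), green about (539,108), stripe about (655,119). Moving now.

>>> play_rows([
  {"wx":0,"wy":0,"wz":-1.1,"tx":0.0175,"ty":0.036,"tz":0,"grip":-1},
  {"wx":0,"wy":0,"wz":-1.1,"tx":0.0175,"ty":0.036,"tz":0,"grip":-1},
  {"wx":0,"wy":0,"wz":-1.1,"tx":0.0175,"ty":0.036,"tz":0,"grip":-1},
  {"wx":0,"wy":0,"wz":-1.1,"tx":0.0175,"ty":0.036,"tz":0,"grip":-1},
  {"wx":0,"wy":0,"wz":-1.1,"tx":0.0175,"ty":0.036,"tz":0,"grip":-1},
], newtons=20)

```text
time: 0.6
ee_pos: [393.4, -420.3, 218.3]
eef_rot: [-3.087, -0.582, 0.0]
ft_force: [0.4, -0.2, -0.1]
width: 57.7
grip_force: 0.0
```

>>> play_rows([
  {"wx":0,"wy":0,"wz":-1.1,"tx":0.0175,"ty":0.036,"tz":0,"grip":-1},
  {"wx":0,"wy":0,"wz":-1.1,"tx":0.0175,"ty":0.036,"tz":0,"grip":-1},
  {"wx":0,"wy":0,"wz":-1.1,"tx":0.0175,"ty":0.036,"tz":0,"grip":-1},
  {"wx":0,"wy":0,"wz":-1.1,"tx":0.0175,"ty":0.036,"tz":0,"grip":-1},
  {"wx":0,"wy":0,"wz":-1.1,"tx":0.0175,"ty":0.036,"tz":0,"grip":-1},
])

```text
time: 1.1
ee_pos: [480.9, -240.3, 218.4]
eef_rot: [-3.111, -0.434, 0.0]
ft_force: [0.9, -0.1, -0.1]
width: 17.5
grip_force: 0.0
```

>>> play_rows([
  {"wx":0,"wy":0,"wz":-1.1,"tx":0.0175,"ty":0.036,"tz":0,"grip":-1},
  {"wx":0,"wy":0,"wz":-1.1,"tx":0.0175,"ty":0.036,"tz":0,"grip":-1},
  {"wx":0,"wy":0,"wz":-1.1,"tx":0.0175,"ty":0.036,"tz":0,"grip":-1},
  {"wx":0,"wy":0,"wz":-1.1,"tx":0.0175,"ty":0.036,"tz":0,"grip":-1},
  {"wx":0,"wy":0,"wz":-1.1,"tx":0.0175,"ty":0.036,"tz":0,"grip":-1},
])

```text
time: 1.6
ee_pos: [568.4, -60.2, 218.4]
eef_rot: [-3.129, -0.284, 0.0]
ft_force: [0.4, -0.1, 0.3]
width: 0.3
grip_force: 0.0
```

>>> play_rows([
  {"wx":0,"wy":0,"wz":-1.1,"tx":0.0175,"ty":0.036,"tz":0,"grip":-1},
  {"wx":0,"wy":0,"wz":-1.1,"tx":0.0175,"ty":0.036,"tz":0,"grip":-1},
  {"wx":0,"wy":0,"wz":-1.1,"tx":0.0175,"ty":0.036,"tz":0,"grip":-1},
  {"wx":0,"wy":0,"wz":-1.1,"tx":0.0175,"ty":0.036,"tz":0,"grip":-1},
  {"wx":0,"wy":0,"wz":0,"tx":0,"ty":0,"tz":0,"grip":-1},
])

```text
time: 2.1
ee_pos: [638.9, 85.7, 217.5]
eef_rot: [-3.136, -0.169, 0.002]
ft_force: [-0.2, -1.0, 0.1]
width: 0.6
grip_force: 0.0
```

>>> play_rows([
  {"tx":0.016,"ty":0.033,"tz":-0.02,"grip":-1},
  {"tx":0,"ty":0,"tz":-0.03,"grip":-1},
  {"tx":0,"ty":0,"tz":-0.03,"grip":-1},
  {"tx":0,"ty":0,"tz":-0.01,"grip":-1},
  {"tx":0,"ty":0,"tz":0,"grip":-1},
])

```text
invalid input at $.deltas[0]: expected keys wx, wy, wz, tx, ty, tz, grip
```

```bash
python3 - <<'E'
from h import *
I=[]
for n,x,y in(("top",210,120),("side",240,90)):
    f=grab_frame(n);np.save(n+"1.npy",f,allow_pickle=True);I.append(cv2.resize(f["color"][y:y+130,x:x+130,::-1],(400,400),interpolation=2))
    P=get_state()["ee_pos"];print(n,proj(f,[P,[655,119,108]]).round(1))
    if n=="top":print(onz(f,281,152.8,108))
cv2.imwrite("pics/c2.png",np.hstack(I))
E
```

```text
top [[295.  148.2]
 [280.8 152.5]]
[654.28203851 118.55986632 108.        ]
side [[339.6 115.7]
 [333.6 150.9]]
```

View pics/c2.png

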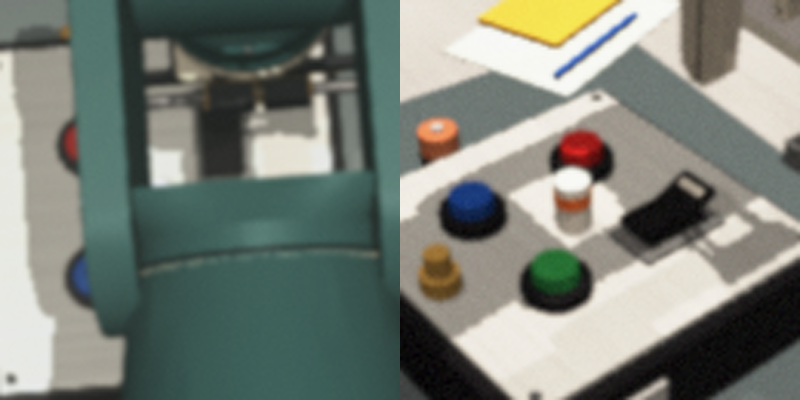

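The move was refused because of missing keys. In the side view the stripe is at about (335,151), against (333.6,150.9) predicted, so the target holds.

>>> play_rows([
  {"wx":0,"wy":0,"wz":0,"tx":0.016,"ty":0.033,"tz":-0.02,"grip":-1},
  {"wx":0,"wy":0,"wz":0,"tx":0,"ty":0,"tz":-0.03,"grip":-1},
  {"wx":0,"wy":0,"wz":0,"tx":0,"ty":0,"tz":-0.03,"grip":-1},
  {"wx":0,"wy":0,"wz":0,"tx":0,"ty":0,"tz":-0.015,"grip":-1},
  {"wx":0,"wy":0,"wz":0,"tx":0,"ty":0,"tz":0,"grip":-1},
])

```text
time: 2.7
ee_pos: [653.1, 114.1, 121.7]
eef_rot: [3.137, 0.164, -0.005]
ft_force: [0.4, -0.7, -0.2]
width: 0.7
grip_force: 0.0
```

>>> play_rows([
  {"wx":0,"wy":0,"wz":0,"tx":0,"ty":0,"tz":-0.007,"grip":-1},
  {"wx":0,"wy":0,"wz":0,"tx":0,"ty":0,"tz":-0.004,"grip":-1},
  {"wx":0,"wy":0,"wz":0,"tx":0,"ty":0,"tz":-0.004,"grip":-1},
  {"wx":0,"wy":0,"wz":0,"tx":0,"ty":0,"tz":-0.004,"grip":-1},
  {"wx":0,"wy":0,"wz":0,"tx":0,"ty":0,"tz":0,"grip":-1},
])

```text
time: 3.2
ee_pos: [654.1, 115.1, 104.6]
eef_rot: [3.137, 0.165, 0.0]
ft_force: [0.5, -1.1, 0.7]
width: 0.2
grip_force: 0.2
```

>>> play_rows([
  {"wx":0,"wy":0,"wz":0,"tx":0,"ty":0,"tz":-0.002,"grip":-1},
  {"wx":0,"wy":0,"wz":0,"tx":0,"ty":0,"tz":-0.001,"grip":-1},
  {"wx":0,"wy":0,"wz":0,"tx":0,"ty":0,"tz":0,"grip":-1},
])

```text
time: 3.5
ee_pos: [654.1, 115.1, 101.6]
eef_rot: [3.137, 0.165, 0.0]
ft_force: [1.1, -0.1, 1.3]
width: 0.5
grip_force: 0.5
```

>>> play_rows([
  {"wx":0,"wy":0,"wz":0,"tx":0,"ty":0,"tz":-0.001,"grip":-1},
  {"wx":0,"wy":0,"wz":0,"tx":0,"ty":0,"tz":-0.001,"grip":-1},
  {"wx":0,"wy":0,"wz":0,"tx":0,"ty":0,"tz":0,"grip":-1},
])

```text
time: 3.8
ee_pos: [654.2, 115.2, 100.3]
eef_rot: [-3.137, -0.165, -0.001]
ft_force: [-1.0, -0.3, 6.9]
width: 0.5
grip_force: 3.3
```

>>> play_rows([
  {"wx":0,"wy":0,"wz":0,"tx":0,"ty":0,"tz":-0.001,"grip":-1},
  {"wx":0,"wy":0,"wz":0,"tx":0,"ty":0,"tz":0,"grip":-1},
])

```text
time: 4.0
ee_pos: [654.3, 115.2, 100.2]
eef_rot: [-3.137, -0.165, -0.002]
ft_force: [-4.9, -0.5, 14.5]
width: 0.5
grip_force: 7.1
```

The rocker is at its stop (z 100, force rising steeply). Lifting and moving to blue.

>>> play_rows([
  {"wx":0,"wy":0,"wz":0,"tx":0,"ty":0,"tz":0.03,"grip":-1},
  {"wx":0,"wy":0,"wz":0,"tx":0,"ty":0,"tz":0.035,"grip":-1},
  {"wx":0,"wy":0,"wz":0,"tx":-0.03,"ty":0.022,"tz":0,"grip":-1},
  {"wx":0,"wy":0,"wz":0,"tx":-0.03,"ty":0.022,"tz":0,"grip":-1},
  {"wx":0,"wy":0,"wz":0,"tx":-0.03,"ty":0.022,"tz":0,"grip":-1},
])

```text
time: 4.5
ee_pos: [562.8, 181.6, 163.3]
eef_rot: [3.137, 0.164, -0.001]
ft_force: [-0.0, -0.0, 0.1]
width: 0.5
grip_force: 0.0
```

>>> play_rows([
  {"wx":0,"wy":0,"wz":0,"tx":-0.03,"ty":0.02,"tz":0,"grip":-1},
  {"wx":0,"wy":0,"wz":0,"tx":-0.004,"ty":0.002,"tz":0,"grip":-1},
  {"wx":0,"wy":0,"wz":0,"tx":0,"ty":0,"tz":-0.02,"grip":-1},
  {"wx":0,"wy":0,"wz":0,"tx":0,"ty":0,"tz":-0.015,"grip":-1},
  {"wx":0,"wy":0,"wz":0,"tx":0,"ty":0,"tz":0,"grip":-1},
])

```text
time: 5.0
ee_pos: [529.3, 202.5, 126.0]
eef_rot: [3.136, 0.164, -0.006]
ft_force: [0.5, -0.6, -0.0]
width: 0.5
grip_force: 0.0
```

```bash
python3 - <<'E'
from h import *
I=[]
for n,x,y in(("top",210,120),("side",230,90)):
    f=grab_frame(n);np.save(n+"2.npy",f,allow_pickle=True);I.append(cv2.resize(f["color"][y:y+130,x:x+130,::-1],(400,400),interpolation=2))
    P=get_state()["ee_pos"];print(n,P,proj(f,[P,[530,203,104]]).round(1))
cv2.imwrite("pics/c3.png",np.hstack(I))
E
```

```text
top [529.77930353 202.65542975 127.38724608] [[239.1 207.6]
 [240.6 208.8]]
side [530.21625759 202.79147984 128.39409875] [[261.1 143.6]
 [262.2 153.1]]
```

View pics/c3.png

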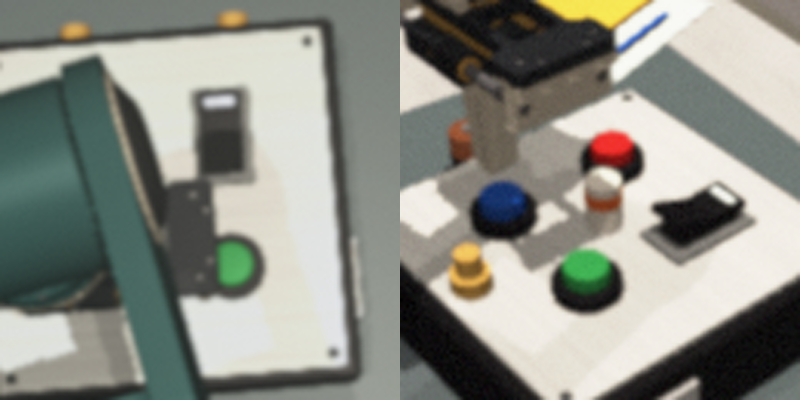

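The rocker is over: its striped end is level and the other end raised. The fingertip at about (262,143) sits right above blue. Pressing blue.

>>> play_rows([
  {"wx":0,"wy":0,"wz":0,"tx":0,"ty":0,"tz":-0.012,"grip":-1},
  {"wx":0,"wy":0,"wz":0,"tx":0,"ty":0,"tz":-0.008,"grip":-1},
  {"wx":0,"wy":0,"wz":0,"tx":0,"ty":0,"tz":-0.004,"grip":-1},
  {"wx":0,"wy":0,"wz":0,"tx":0,"ty":0,"tz":-0.003,"grip":-1},
  {"wx":0,"wy":0,"wz":0,"tx":0,"ty":0,"tz":0,"grip":-1},
])

```text
time: 5.6
ee_pos: [530.0, 203.1, 101.3]
eef_rot: [3.137, 0.165, -0.0]
ft_force: [-0.8, -0.2, 0.5]
width: 0.4
grip_force: 0.0
```

>>> play_rows([
  {"wx":0,"wy":0,"wz":0,"tx":0,"ty":0,"tz":-0.002,"grip":-1},
  {"wx":0,"wy":0,"wz":0,"tx":0,"ty":0,"tz":-0.002,"grip":-1},
  {"wx":0,"wy":0,"wz":0,"tx":0,"ty":0,"tz":0,"grip":-1},
])

```text
time: 5.9
ee_pos: [530.2, 203.2, 97.6]
eef_rot: [-3.137, -0.165, -0.001]
ft_force: [-0.3, -0.1, 0.3]
width: 0.4
grip_force: 0.0
```

>>> play_rows([
  {"wx":0,"wy":0,"wz":0,"tx":0,"ty":0,"tz":-0.002,"grip":-1},
])

```text
time: 6.0
ee_pos: [530.2, 203.2, 96.0]
eef_rot: [-3.137, -0.165, -0.001]
ft_force: [-1.8, -0.3, 15.7]
width: 0.6
grip_force: 8.3
```

>>> play_rows([
  {"wx":0,"wy":0,"wz":0,"tx":0,"ty":0,"tz":-0.001,"grip":-1},
  {"wx":0,"wy":0,"wz":0,"tx":0,"ty":0,"tz":0,"grip":-1},
])

```text
time: 6.2
ee_pos: [530.3, 203.2, 96.0]
eef_rot: [-3.137, -0.165, -0.001]
ft_force: [-5.4, -2.2, 14.3]
width: 0.6
grip_force: 7.2
```

Blue is at its stop (z 96). On to green.

>>> play_rows([
  {"wx":0,"wy":0,"wz":0,"tx":0,"ty":0,"tz":0.03,"grip":-1},
  {"wx":0,"wy":0,"wz":0,"tx":0,"ty":0,"tz":0.02,"grip":-1},
  {"wx":0,"wy":0,"wz":0,"tx":0.003,"ty":-0.03,"tz":0,"grip":-1},
  {"wx":0,"wy":0,"wz":0,"tx":0.003,"ty":-0.035,"tz":0,"grip":-1},
  {"wx":0,"wy":0,"wz":0,"tx":0.003,"ty":-0.03,"tz":0,"grip":-1},
])

```text
time: 6.7
ee_pos: [539.0, 107.0, 144.6]
eef_rot: [3.137, 0.166, 0.0]
ft_force: [-0.6, -0.3, -0.0]
width: 0.5
grip_force: 0.0
```

>>> play_rows([
  {"wx":0,"wy":0,"wz":0,"tx":0,"ty":0,"tz":0,"grip":-1},
  {"wx":0,"wy":0,"wz":0,"tx":0,"ty":0,"tz":-0.015,"grip":-1},
  {"wx":0,"wy":0,"wz":0,"tx":0,"ty":0,"tz":-0.01,"grip":-1},
  {"wx":0,"wy":0,"wz":0,"tx":0,"ty":0,"tz":0,"grip":-1},
])

```text
time: 7.1
ee_pos: [538.0, 108.8, 117.0]
eef_rot: [3.137, 0.166, -0.005]
ft_force: [0.7, 0.0, -1.0]
width: 0.2
grip_force: 0.0
```

```bash
python3 - <<'E'
from h import *
I=[]
for n,x,y in(("top",190,120),("side",230,90)):
    f=grab_frame(n);I.append(cv2.resize(f["color"][y:y+130,x:x+130,::-1],(400,400),interpolation=2))
    P=get_state()["ee_pos"];print(n,P,proj(f,[P,[539,108,104],[530,203,104],[530,203,96]]).round(1))
cv2.imwrite("pics/c4.png",np.hstack(I))
E
```

```text
top [538.39867025 108.81751329 118.18699216] [[283.9 204.8]
 [284.7 205.3]
 [240.6 208.8]
 [241.1 209.2]]
side [538.74589104 108.81533883 119.00588754] [[288.6 169.7]
 [289.4 175.7]
 [262.2 153.1]
 [262.6 156.1]]
```

View pics/c4.png

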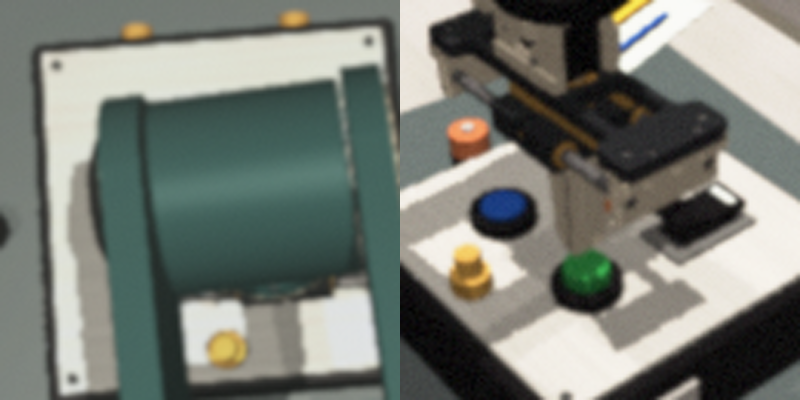

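Blue stays in (side view, sunk near (263,157)), and the fingers are above green. Pressing it.

>>> play_rows([
  {"wx":0,"wy":0,"wz":0,"tx":0,"ty":0,"tz":-0.01,"grip":-1},
  {"wx":0,"wy":0,"wz":0,"tx":0,"ty":0,"tz":-0.006,"grip":-1},
  {"wx":0,"wy":0,"wz":0,"tx":0,"ty":0,"tz":-0.003,"grip":-1},
  {"wx":0,"wy":0,"wz":0,"tx":0,"ty":0,"tz":-0.002,"grip":-1},
  {"wx":0,"wy":0,"wz":0,"tx":0,"ty":0,"tz":0,"grip":-1},
])

```text
time: 7.7
ee_pos: [539.1, 108.3, 98.7]
eef_rot: [-3.137, -0.165, 0.0]
ft_force: [-2.3, 3.5, 4.9]
width: 0.7
grip_force: 2.2
```

>>> play_rows([
  {"wx":0,"wy":0,"wz":0,"tx":0,"ty":0,"tz":-0.001,"grip":-1},
  {"wx":0,"wy":0,"wz":0,"tx":0,"ty":0,"tz":-0.001,"grip":-1},
  {"wx":0,"wy":0,"wz":0,"tx":0,"ty":0,"tz":0,"grip":-1},
])

```text
time: 8.0
ee_pos: [539.1, 108.3, 96.8]
eef_rot: [-3.137, -0.165, -0.0]
ft_force: [-2.5, 2.7, 5.5]
width: 0.2
grip_force: 2.7
```

>>> play_rows([
  {"wx":0,"wy":0,"wz":0,"tx":0,"ty":0,"tz":-0.001,"grip":-1},
  {"wx":0,"wy":0,"wz":0,"tx":0,"ty":0,"tz":-0.001,"grip":-1},
  {"wx":0,"wy":0,"wz":0,"tx":0,"ty":0,"tz":0,"grip":-1},
  {"wx":0,"wy":0,"wz":0,"tx":0,"ty":0,"tz":0,"grip":-1},
])

```text
time: 8.4
ee_pos: [539.2, 108.3, 96.1]
eef_rot: [-3.137, -0.165, -0.001]
ft_force: [-8.3, 1.9, 17.0]
width: 0.4
grip_force: 8.4
```

```bash
python3 - <<'E'
from h import *
f=grab_frame("side");cv2.imwrite("pics/c5.png",cv2.resize(f["color"][90:250,210:410,::-1],None,fx=3,fy=3,interpolation=2));s=get_state();print(s["ee_pos"],s["ft_force"])
E
```

```text
[539.23551462 108.28463548  96.07044445] [-7.77803201  3.21777288 17.0735224 ]
```

View pics/c5.png

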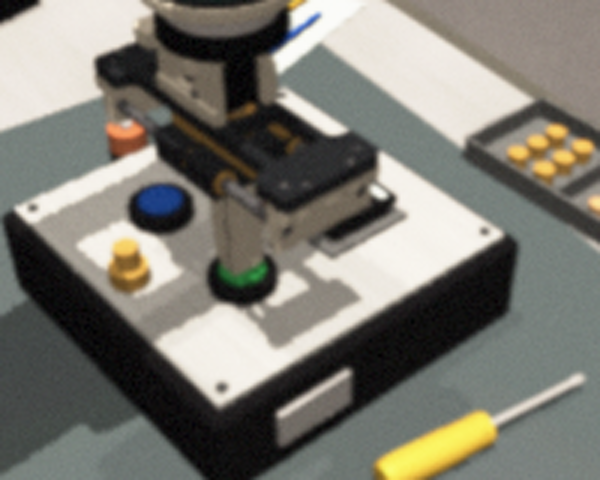

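Green is held down, blue is in, the rocker is over, and the fitting, cell and screwdriver have not moved (the cartridge is hidden behind the fingers here, but it was standing before and nothing has come near it). Handing in.

```bash
python3 -c "
from plant import finish_job
print(finish_job())"
```

```text
the job is handed in; nothing more can be done
None
```

The job is handed in: the power rocker is on, blue is locked in, and green is held fully down at about 17 N. I never pressed red and saw none of the loose parts move, though the gripper hid the cartridge and the red button in the last picture.

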